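# Pack, hang and weigh the gift carrier

## Task

Pack the gift carrier for the customer: shift the red box along inside it to make room and set the blue box in beside it, both flat on the carrier's floor. Then hang the carrier by its bail over both prongs of the scale's sprung hook, easing the weight on gently without dropping it, let go, and press the green record button only when it has stopped bobbing. Finish with the carrier hanging freely and leave the other goods on the counter where they are.

Things in the scene. Friction and masses are not known exactly. Their poses are not given: they have to be found in the camera images.
- carrier: gift carrier: loose bamboo tray, outside 222 (x) x 132 (y) x 36 mm high, walls and floor 6 mm, inside 210 x 120. A rigid bail crosses its middle: posts at x=0, y=+-65 (20 along x, 10 along y) hold a round bar 14 mm thick along y, its axis 165 mm up, 120 clear between posts; the bar is also the grip. Origin: centre of underside. 0.35 kg empty, 0.6 to 0.95 kg packed
- bail_mid (a point): middle of the carrier's bail bar, on the bar's axis, 165 mm above the carrier's origin; axes as the carrier's
- flat_box: red gift box with yellow band, loose, 95 (x) x 108 (y) x 50 mm high, about 0.2 kg; origin: centre of underside. Starts inside the carrier midway along it, its x about along the carrier's x, leaving too little room at either end for the blue box; pushed to an end wall it leaves 115 mm. The bail bar is above the middle, so a tilted tool may be needed to push it there
- tall_box: blue gift box with bamboo lid, loose on the counter, 80 (x) x 104 (y) x 70 mm high, plus a wooden grip block 40 (x) x 20 (y) x 34 mm high on the middle of the lid (top 104 mm above origin); about 0.2 kg; origin: centre of underside. Fits in the carrier with its x along the carrier's x, either way round
- hook (a joint): how far the scale's sprung hook has dipped straight down, m: 0 unloaded, 0.08 at its lower stop. Spring 200 N/m (about 31 to 47 mm for the packed carrier), lightly damped: it bobs at about 2.5 Hz and takes 2 to 3 s to come to rest after a jolt
- hook_seat (a point): on the sprung hook: where the axis of a seated bar lies, 255 mm above the counter unloaded; dips with the hook. Hook: two orange prongs 8 mm thick at y=+-40 mm, along x from a red carriage (face at x=+121) to the seat at x=0, with a gap for a gripper between them. The bar must lie along y over both prongs; it goes in over the tips from -x towards +x, then down
- hook_tips (a point): on the sprung hook, midway between the tops of the two upturned open prong tips: 36 mm to -x of the seat and 22 mm above it; same axes as the seat. The prongs rise at 45 degrees from seat to tips, and also behind the seat
- stand_base (a point): foot of the hanging scale (fixed), on the counter straight below the seat; same axes as the seat. Base plate from x=-40 to +200 mm, y=+-80 mm, 12 mm thick; column 26 x 50 mm at x=+155 mm, 362 mm tall
- record (a joint): travel of the green record button, m: 0 out, 0.006 fully pressed (5 N), springs back; counts as pressed from 0.004
- record_top (a point): centre of the top face of the round green button (36 mm across, pressed straight down), on top of the white label printer, a fixed box 100 x 120 x 50 mm
- oil_bottle: bystander: green glass oil bottle, 66 mm wide, 200 mm tall, origin at underside
- bowl: bystander: bamboo bowl, 116 mm wide, 60 mm high, origin at underside
- plate_stack: bystander: stack of ribbed glass plates, 190 mm wide, 45 mm high, origin at underside
- jar_amber: bystander: spice jar, amber glass, bamboo lid, 72 mm wide, 105 mm tall, origin at underside
- jar_white: bystander: spice jar, white, bamboo lid, 72 mm wide, 105 mm tall, origin at underside
- jar_pink: bystander: spice jar, terracotta pink, bamboo lid, 72 mm wide, 105 mm tall, origin at underside
There are look-alikes about, which are no part of the job. Leave any turquoise look-alike of the tall_box alone.

How it is judged:
On the way, in this order (a step that is already met when the one before it is completed fails the run):
1. both boxes stand flat on the carrier's floor, side by side (x of flat_box in the frame of carrier between -0.08 and 0.08 m and y of flat_box in the frame of carrier between -0.03 and 0.03 m and z of flat_box in the frame of carrier between 0 and 0.014 m and angle between the z axis of each of flat_box, tall_box and the z axis of carrier, either way round below 0.12 rad and x of tall_box in the frame of carrier between -0.08 and 0.08 m and y of tall_box in the frame of carrier between -0.03 and 0.03 m and z of tall_box in the frame of carrier between 0 and 0.014 m), for 0.2 s.
2. the packed carrier hangs on both prongs, let go, and the hook has come to rest (all of step 1 and x of bail_mid in the frame of hook_seat between -0.015 and 0.02 m and y of bail_mid in the frame of hook_seat between -0.02 and 0.02 m and z of bail_mid in the frame of hook_seat between -0.006 and 0.01 m and value of joint hook between 0.022 and 0.07 m and angle between carrier's own z axis and vertical below 0.3 rad and contact force between each of the arm, the fingers and carrier below 0.2 N and velocity of joint hook between -0.012 and 0.012 m/s), for 0.5 s.
3. the record button is pressed while it hangs still (value of joint record above 0.004 m and x of bail_mid in the frame of hook_seat between -0.015 and 0.02 m and y of bail_mid in the frame of hook_seat between -0.02 and 0.02 m and z of bail_mid in the frame of hook_seat between -0.006 and 0.01 m and value of joint hook between 0.022 and 0.07 m and angle between carrier's own z axis and vertical below 0.3 rad and contact force between each of the arm, the fingers and carrier below 0.2 N), for 0.05 s.
At the end, for the whole second after the job is handed in: Both boxes flat on the carrier floor (within 8 mm, 7 deg); carrier hanging free by its bail on both prongs, within 20 mm of the middle of the seat and 17 deg of upright; hook dipped 22 to 70 mm and still (under 12 mm/s); record button pressed after the hook came to rest, and out again (all of step 2 and value of joint record below 0.002 m); the robot touches nothing.
It fails at once if the load is dropped or jerked on the hook (hook faster than 0.3 m/s) (velocity of joint hook above 0.3 m/s or velocity of joint hook below -0.3 m/s).
It fails at once if the record button is pressed while the hook is empty or still bobbing (faster than 30 mm/s) (value of joint record above 0.004 m and (value of joint hook below 0.022 m or velocity of joint hook above 0.03 m/s or velocity of joint hook below -0.03 m/s)).
It fails at once if another thing on the counter is moved more than 30 mm or knocked over (distance of any of jar_amber, jar_white, jar_pink, oil_bottle, bowl, plate_stack from where it was at the start of the episode above 0.03 m or angle between any of jar_amber, jar_white, jar_pink, oil_bottle, bowl, plate_stack's own z axis and vertical above 0.5 rad).
It also fails if it takes over 72 s, if anything falls off the work surface, if the arm or the gripper's body presses on something with over 40 N, if the wrist force passes 120 N, or if a joint passes its speed limit or range.

## Robot

A 6-joint arm with a two-finger parallel gripper is mounted at the origin on the work surface. World frame = base frame: x ahead of the robot, y to its left, z up, the work surface at z = 0. Lengths are in m, angles in rad, forces in N, time in s.
With the tool pointing down it reaches from about 0.3 to 0.825 m from the base axis. Payload 5.4 kg.
Tool frame: the origin (TCP) lies at the very end of the fingers, on their centre line; the grasp point (between the pads) lies 19 mm behind it; z points along the fingers, y is the line along which they close (so a half turn about z gives the same grasp; the last joint's range is limited). The gripper opens to 92 mm and grips with 3 to 60 N. Pads are 20 mm wide; open, the fingers measure 128 mm over their backs; the gripper's body (75 mm by 189 mm) begins 69 mm behind the grasp point.
Start: joints at [0.998, 0.158, 1.597, -0, 1.386, -0.21], TCP at [0.204, 0.538, 0.215] pointing down, gripper open.
Joint ranges: [-2.91, 2.91], [-0.94, 2.29], [0.18, 2.7], [-1.29, 4.43], [0.17, 2.64], [-3, 3]. Speed limits (rad/s): [2.57, 2.57, 3.14, 3.14, 3.14, 3.14].

## Interface

Orientations are given as a rotation vector (axis times angle).
In Python, from workcell import bot gives the robot as it stands. Calls block until the motion is done:
- bot.goto(position, orientation): joint-space move of the TCP to a pose.
- bot.line_to(position, rot=None, max_speed=0.15): straight line of the TCP; rot=None keeps the orientation; max_speed is the mean speed in m/s.
- bot.set_joints(angles): joint-space move.
- bot.set_gripper(opening, newtons=None): opening from 0.0 (shut) to 1.0 (fully open); newtons is the grip in N (None keeps the last); returns when the fingers have stopped.
- bot.hold(seconds).
- bot.inverse_kinematics(position, orientation): joint angles nearest the present ones, or None.
- bot.read_camera(name): name is "side" or "top" or "wrist"; returns a dict with "pixels" (420x560x3 uint8, blue, green, red), "fx", "fy", "cx", "cy" (pixels), "R" (3x3) and "t" (3): a world point X has camera coordinates R X + t. Camera axes: x right, y down, z forward; pixel columns grow to the right and rows downward; lengths in m; the calibration is good to about 2 mm. A picture is of the moment at which its call begins. There is no depth.
A pose or a line that the arm cannot do raises bot.MotionError and nothing moves.
- bot.job_done(): hands the job in; it is judged then, once.
Readings, each from a call of its own:
- bot.current_clock(): time.
- bot.current_joints(): joint angles.
- bot.current_joint_vel(): joint speeds.
- bot.current_effort(): joint torques, N m.
- bot.current_ee_pos(): TCP position.
- bot.current_tool_rot(): TCP orientation.
- bot.current_contact_force(): force on the tool from outside, world axes, zero at the start.
- bot.current_ft_torque(): the same for the moment, N m.
- bot.current_opening(): opening from 0.0 (shut) to 1.0 (fully open).
- bot.current_grip_force(): force on a finger pad.
Only numpy, scipy, OpenCV 4.12 (cv2) and the standard library are available. Lean on these libraries where they do the work, as an engineer would, in place of code of your own. Each camera call takes 0.05 s, during which the arm holds its last target. There are 200 camera calls.

## Working session

There is one attempt and no reset: what is moved stays moved. The work goes in short steps, each a Python script; the robot and the scene stay as the last script left them, time stands still between calls to the robot, and variables do not carry over. Pictures are saved under pics/ and viewed, at most 10 in all, crops included, and the job is handed in when it is done.

```bash
ls; mkdir -p pics
python3 - <<'E'
from workcell import bot
import cv2,numpy as np
for n in ("top","side"):
    c=bot.read_camera(n); cv2.imwrite(f"pics/{n}0.png",c["pixels"]); print(n,c["fx"],c["fy"],c["cx"],c["cy"],np.round(c["R"],3).tolist(),np.round(c["t"],3), np.round(-c["R"].T@c["t"],3))
print(bot.current_clock(),bot.current_tool_rot())
E
```

```text
pics
top 389.2253429565627 389.2253429565627 278.19367436588385 213.41070660702096 [[-0.01, -1.0, -0.02], [-0.983, 0.014, -0.183], [0.183, 0.018, -0.983]] [0.022 0.553 1.279] [ 0.309 -0.009  1.358]
side 427.5058156991492 427.5058156991492 278.7577974445615 208.49181063736472 [[0.787, -0.617, -0.008], [-0.446, -0.56, -0.698], [0.426, 0.553, -0.716]] [-0.428  0.358  1.546] [-0.162 -0.918  1.353]
0.1 [-5.66659117e-01 -3.08944860e+00  2.36997150e-03]
```

View pics/top0.png

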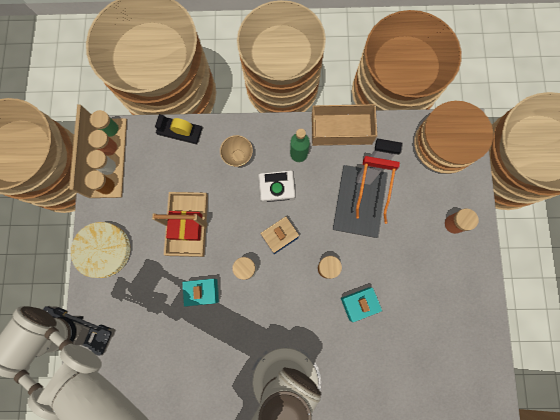

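View pics/side0.png

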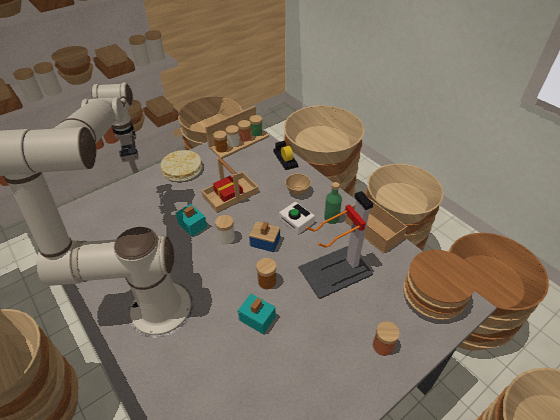

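Candidates for the blue box: bamboo lid with blue sides at top (280,234) / side (265,236). The turquoise look-alikes are at top (200,292) and (361,304). The carrier with bail is at top (186,224), while the plain tray at (344,124) has no bail. I choose the blue one at (280,234) and check it in a crop.

```bash
cat > h.py <<'E'
from workcell import bot
import cv2,numpy as np
from scipy.spatial.transform import Rotation as Ro
def cast(c,uv,z):
    uv=np.atleast_2d(np.array(uv,float)); d=np.c_[(uv[:,0]-c["cx"])/c["fx"],(uv[:,1]-c["cy"])/c["fy"],np.ones(len(uv))]@c["R"]
    o=-c["R"].T@c["t"]; return o+d*((z-o[2])/d[:,2])[:,None]
def proj(c,X):
    p=np.atleast_2d(X)@c["R"].T+c["t"]; return np.c_[c["fx"]*p[:,0]/p[:,2]+c["cx"],c["fy"]*p[:,1]/p[:,2]+c["cy"]]
def rect(c,mask,z):
    k,_=cv2.findContours(mask.astype(np.uint8),cv2.RETR_EXTERNAL,cv2.CHAIN_APPROX_NONE); k=max(k,key=cv2.contourArea)
    P=cast(c,k[:,0,:],z)[:,:2]; return cv2.minAreaRect((P*1000).astype(np.float32)),k
def down(yaw,tilt=0):  # tool z down, tool x at yaw; tilt about tool y
    return (Ro.from_euler('z',yaw)*Ro.from_euler('x',np.pi)*Ro.from_euler('y',tilt)).as_rotvec()
def crop(c,box,s,name):
    x0,y0,x1,y1=box; cv2.imwrite(name,cv2.resize(c["pixels"][y0:y1,x0:x1],None,fx=s,fy=s,interpolation=cv2.INTER_CUBIC))
E
python3 - <<'E'
from h import *
c=bot.read_camera("top"); im=c["pixels"]
a=cv2.resize(im[180:270,145:215],None,fx=4,fy=4,interpolation=2)
b=cv2.resize(im[145:245,325:405],None,fx=3.6,fy=3.6,interpolation=2)
d=cv2.resize(im[205:265,255:305],None,fx=3,fy=3,interpolation=2)
o=np.zeros((560,730,3),np.uint8);o[:360,:280]=a;o[:360,290:578]=b;o[:180,580:730]=d
s=bot.read_camera("side")["pixels"][205:260,240:290]; o[200:365,580:730]=cv2.resize(s,None,fx=3,fy=3,interpolation=2)
cv2.imwrite("pics/c1.png",o[:370])
hsv=cv2.cvtColor(im,cv2.COLOR_BGR2HSV); 
H,S,V=cv2.split(hsv)
m=lambda r,k:(lambda z:(z.__setitem__((slice(r[1],r[3]),slice(r[0],r[2])),k[r[1]:r[3],r[0]:r[2]]),z)[1])(np.zeros(H.shape,bool))
warm=(H<28)&(S>70)
print("tall lid",rect(c,m((255,210,305,258),warm),.07)[0])
print("carrier rim",rect(c,m((155,180,212,270),warm),.036)[0])
g=m((255,165,300,205),(H>40)&(H<80)&(S>100)); r,k=rect(c,g,.056); print("btn",r,k[:,0].mean(0))
red=m((355,140,405,175),((H<5)|(H>174))&(S>150)); r,k=rect(c,red,.3); print(k[:,0].min(0),k[:,0].max(0))
print("base corners",cast(c,[(346,168),(388,173),(377,237),(334,229)],.012))
E
```

```text
tall lid ((480.19866943359375, 11.152473449707031), (79.96058654785156, 104.50114440917969), 33.32479476928711)
carrier rim ((526.0694580078125, 354.6009216308594), (180.384765625, 224.19960021972656), 88.52082824707031)
btn ((643.484619140625, 19.86882781982422), (37.95729446411133, 31.964506149291992), 89.12805938720703) [276.37931034 187.37931034]
[363 156] [398 169]
base corners [[ 0.72287284 -0.22903257  0.012     ]
 [ 0.70186135 -0.37756854  0.012     ]
 [ 0.47282481 -0.32553195  0.012     ]
 [ 0.50274302 -0.17808666  0.012     ]]
```

View pics/c1.png

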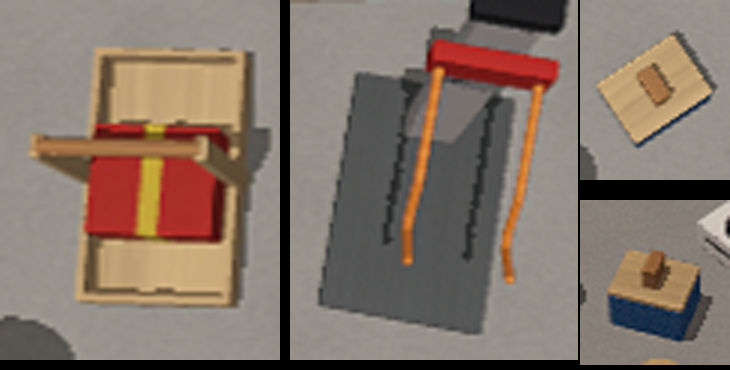

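The crop confirms a bamboo lid on blue sides, yaw about 33°. It also gives the carrier corners, the base corners and the prong tips (crop pixels (407,262) and (510,281)). Next I compute the poses and make the push, tilted with the tip forward, toward the far end.

Run:
```python
from h import *
c=bot.read_camera("top")
K=cast(c,[(169.2,192.5),(206.2,193),(204.2,256.2),(164.5,255)],.036)[:,:2]
print(K); C=K.mean(0); v=(K[0]+K[1]-K[2]-K[3])/2; w=(K[0]+K[3]-K[1]-K[2])/2
yaw=np.arctan2(v[1],v[0]); print(C,np.hypot(*v),np.hypot(*w),np.degrees(yaw),np.degrees(np.arctan2(-w[0],w[1])))
B=cast(c,[(153.2,216.2),(195,217.5)],.165);print("bar",B)
T=cast(c,[(357.5,217.5),(386.1,222.8)],.275);print("tips",T,T.mean(0))
print("btn",cast(c,(276.4,187.4),.056))
R=cast(c,[(343.6,165.3),(333.3,229.7),(377.8,237.5)],.012);print(R)
u=np.array([np.cos(yaw),np.sin(yaw)])
for y,t in((yaw,.7),(yaw+np.pi,-.7)):
  for xs,z in((-.07,.17),(-.07,.028),(-.003,.028)):
    q=bot.inverse_kinematics([*(C+u*xs),z],down(y,t)); print(None if q is None else np.round(q,2))
```

```text
[[0.63631832 0.39742766]
 [0.63253499 0.26690864]
 [0.41175936 0.26849138]
 [0.41744111 0.40449482]]
[0.52451345 0.33433062] 0.21986896615832519 0.1333452370659512 -1.1271140004153604 -2.033904450493889
bar [[0.52876801 0.40510611 0.165     ]
 [0.52280529 0.27329117 0.165     ]]
tips [[ 0.49678499 -0.21221469  0.275     ]
 [ 0.48060413 -0.29135374  0.275     ]] [ 0.48869456 -0.25178421  0.275     ]
btn [[0.64380791 0.02020068 0.056     ]]
[[ 0.73308795 -0.22087163  0.012     ]
 [ 0.5003149  -0.17556614  0.012     ]
 [ 0.47104983 -0.32818873  0.012     ]]
[ 0.65 -0.12  2.13 -0.7   0.67  2.7 ]
None
None
[ 0.65 -0.12  2.13 -0.7   0.67 -0.44]
[ 0.65  0.19  2.17 -1.15  0.46  0.09]
[ 0.56  0.28  2.06 -1.11  0.41 -0.03]
```

Run:
```python
from h import *
C=np.array([.525,.336]);yaw=np.radians(-1.8);u=np.array([np.cos(yaw),np.sin(yaw)])
r=down(yaw+np.pi,-.7); P=lambda x,z:[*(C+u*x),z]
bot.set_gripper(0.0)
bot.goto(P(-.07,.17),r); print(bot.current_clock())
bot.line_to(P(-.07,.028),max_speed=.15); print(bot.current_clock(),bot.current_contact_force().round(1))
for x in (-.05,-.03,-.015,-.003):
    bot.line_to(P(x,.028),max_speed=.06); print(x,bot.current_contact_force().round(1))
bot.line_to(P(-.035,.035),max_speed=.1)
bot.line_to(P(-.12,.16),max_speed=.25); print(bot.current_clock())
c=bot.read_camera("top"); crop(c,(130,170,310,300),4,"pics/c2.png")
```

```text
2.8
3.9 [-0.1  0.3  0.7]
-0.05 [-0.4  0.1  0.5]
-0.03 [-0.  -0.4  0.2]
-0.015 [ 0.5 -0.4 -0.2]
-0.003 [-0.5 -0.9 -0.3]
6.85
```

View pics/c2.png

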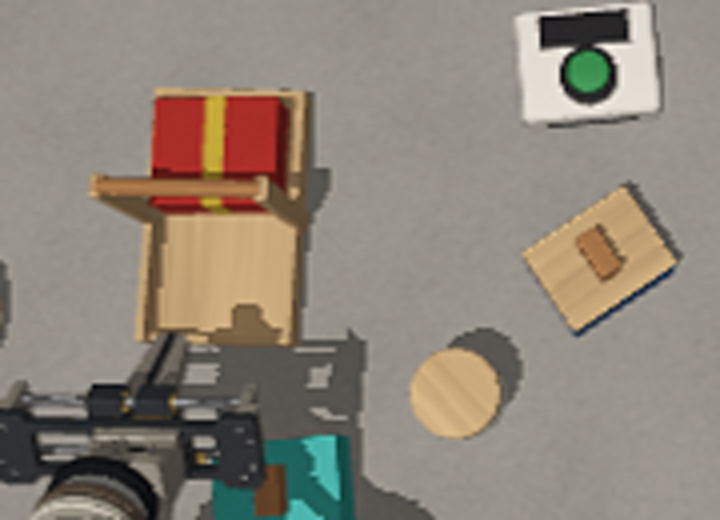

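The red box is now against the far wall (crop rows 95–212, carrier unmoved), and the near part of the tray is free. Next I fetch the blue box.

Run:
```python
from h import *
C=np.array([.525,.336]);yaw=np.radians(-1.7);u=np.array([np.cos(yaw),np.sin(yaw)])
c=bot.read_camera("top");print("block",cast(c,(280,232.75),.104))
T=np.array([.480,.0112]);r=down(np.radians(33.3)+np.pi); r2=down(yaw+np.pi)
bot.set_gripper(0.65,25)
bot.goto([*T,.2],r); print(bot.current_clock())
w=bot.read_camera("wrist"); cv2.imwrite("pics/w1.png",w["pixels"])
bot.line_to([*T,.078],max_speed=.15); bot.set_gripper(0,25)
print(bot.current_opening(),bot.current_grip_force(),bot.current_clock())
bot.line_to([*T,.2],max_speed=.2)
D=C-u*.057
bot.goto([D[0]-.01,.17,.21],r2)
bot.line_to([*D,.2],max_speed=.2)
print(bot.current_opening(),bot.current_contact_force(),bot.current_clock())
c=bot.read_camera("top"); s=bot.read_camera("side")
a=cv2.resize(c["pixels"][170:290,130:250],None,fx=3.3,fy=3.3);b=cv2.resize(s["pixels"][130:250,160:280],None,fx=3.3,fy=3.3)
cv2.imwrite("pics/c3.png",np.hstack([a,b]))
```

```text
block [[0.47955103 0.00885625 0.104     ]]
9.7167
0.21636045379681268 24.995577335357666 11.4083
0.21324913526886632 [-0.5406242  -0.38976257 -1.49487619] 14.0583
```

View pics/c3.png

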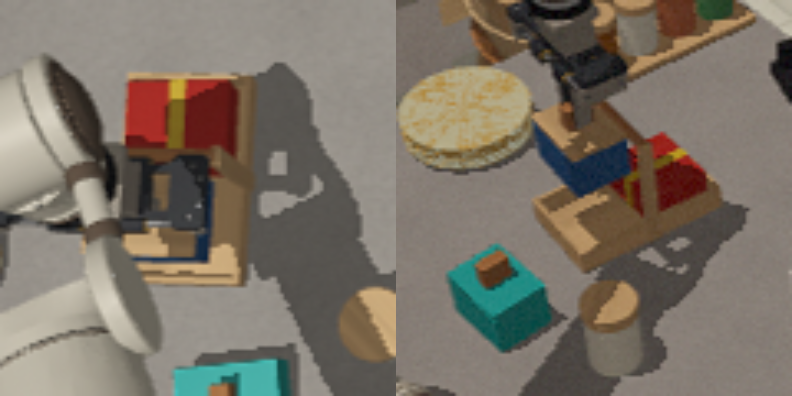

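View pics/w1.png

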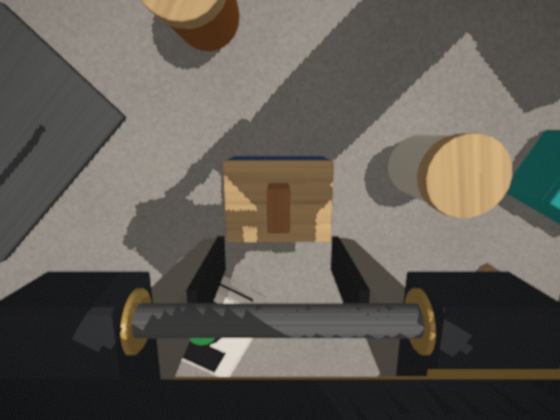

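The box is held level and square over the free end of the tray (top crop around (165,220)). Now I lower it.

Run:
```python
from h import *
C=np.array([.525,.336]);yaw=np.radians(-1.7);u=np.array([np.cos(yaw),np.sin(yaw)]);D=C-u*.057
bot.line_to([*D,.125],max_speed=.15)
for z in (.105,.092,.0845):
    bot.line_to([*D,z],max_speed=.06); f=bot.current_contact_force(); print(z,f.round(1))
    if f[2]>4: break
else:
    bot.set_gripper(.5); bot.line_to([*D,.2],max_speed=.2); bot.set_gripper(.6)
    r=down(yaw+np.pi/2); print(bot.inverse_kinematics([*C,.26],r))
    bot.goto([*C,.29],r)
    w=bot.read_camera("wrist"); c=bot.read_camera("top");s=bot.read_camera("side")
    cv2.imwrite("pics/c4.png",np.hstack([cv2.resize(w["pixels"],None,fx=.714,fy=.714),cv2.resize(s["pixels"][120:240,160:280],(400,300))]))
print(bot.current_clock())
```

```text
0.105 [-0.2  0.4 -0.7]
0.092 [-0.1  0.6 -1.3]
0.0845 [ 0.1 -0.2 -2.3]
[ 3.75747975e-01  2.57000106e-01  1.39360845e+00 -4.44089210e-16
  1.49098410e+00  4.05418572e-01]
19.075
```

View pics/c4.png

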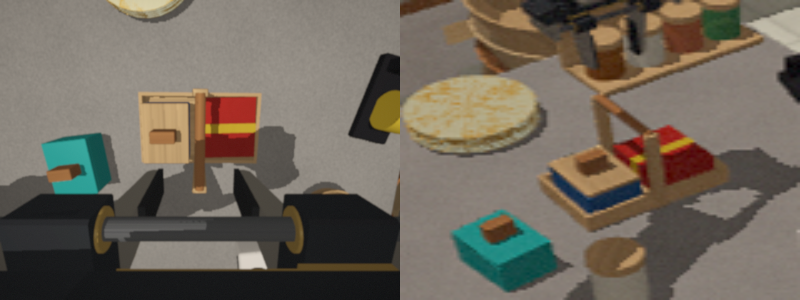

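Blue and red boxes lie flat side by side in the tray (side crop (590,175) and (670,150)), with the bar centred between the fingers. Next I grasp, lift, and carry to in front of the hook.

Run:
```python
from h import *
C=np.array([.525,.336]);yaw=np.radians(-1.7)
w=bot.read_camera("wrist"); B=cast(w,[(283,129),(280,266)],.172); print("bar ends",B, B.mean(0))
r=down(yaw+np.pi/2)
bot.line_to([*C,.1465],max_speed=.15); bot.set_gripper(0,45); print(bot.current_opening(),bot.current_grip_force())
print("f0",bot.current_contact_force().round(2))
bot.line_to([*C,.17],max_speed=.05); bot.line_to([*C,.30],max_speed=.15); print("f1",bot.current_contact_force().round(2),bot.current_clock())
hy=np.radians(-11.4);h=np.array([np.cos(hy),np.sin(hy)]);S=np.array([.5245,-.2595])
bot.line_to([*(S-.095*h),.30],rot=down(hy+np.pi/2),max_speed=.2)
bot.hold(.3);print("f2",bot.current_contact_force().round(2),bot.current_opening(),bot.current_clock())
c=bot.read_camera("top"); s=bot.read_camera("side"); np.savez("cams.npz",top=c["pixels"],side=s["pixels"])
a=cv2.resize(c["pixels"][140:260,310:430],(400,400),interpolation=2);b=cv2.resize(s["pixels"][170:310,240:380],(400,400),interpolation=2)
cv2.imwrite("pics/c5.png",np.hstack([a,b]))
```

```text
bar ends [[0.53094109 0.40457917 0.172     ]
 [0.52475487 0.27618961 0.172     ]] [0.52784798 0.34038439 0.172     ]
0.13930778586541892 44.994608759880066
f0 [ 4.24  0.39 -0.42]
f1 [ 0.09 -0.05 -8.28] 22.5833
f2 [-0.27 -0.14 -6.96] 0.1410566018178439 25.9583
```

View pics/c5.png

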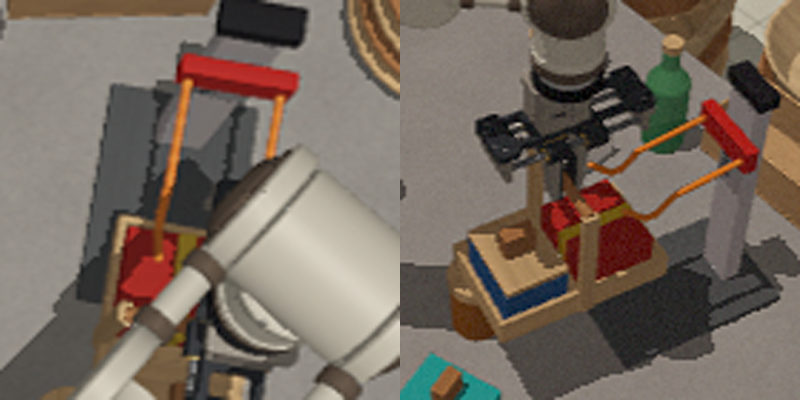

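The carrier hangs level in the grip, with the prong tips ahead of the bar in the side crop (near (628,208), far (588,165)). I check the predicted seat against the side view, then slide in.

Run:
```python
from h import *
hy=np.radians(-11.4);h=np.array([np.cos(hy),np.sin(hy)]);n=np.array([-h[1],h[0]]);S=np.array([.5245,-.2595])
s=bot.read_camera("side"); cc=lambda p:((p-[240,170])*2.857+[400,0]).round()
print("tips far/near",cc(proj(s,[[*(S-.036*h+k*.04*n),.273] for k in(1,-1)])).tolist())
print("seat",cc(proj(s,[[*(S+k*.04*n),.244] for k in(1,-1)])).tolist())
print("bar ends",cc(proj(s,[[*(bot.current_ee_pos()[:2]+k*.06*n+.004*n),.319] for k in(1,-1)])).tolist())
print("carriage bottom corners y+-40 x121", cc(proj(s,[[*(S+.121*h+k*.04*n),.27] for k in(1,-1)])).tolist())
Tg=S-.004*n
bot.line_to([*(Tg-.03*h),.296],max_speed=.08)
bot.line_to([*(Tg+.002*h),.29],max_speed=.06); print(bot.current_contact_force().round(2),bot.current_clock())
s=bot.read_camera("side");c=bot.read_camera("top")
a=cv2.resize(c["pixels"][140:260,310:430],(400,400),interpolation=2);b=cv2.resize(s["pixels"][180:280,260:360],(400,400),interpolation=2)
cv2.imwrite("pics/c6.png",np.hstack([a,b]))
```

```text
tips far/near [[589.0, 165.0], [624.0, 212.0]]
seat [[614.0, 171.0], [649.0, 217.0]]
bar ends [[536.0, 142.0], [587.0, 214.0]]
carriage bottom corners y+-40 x121 [[701.0, 123.0], [738.0, 167.0]]
[-0.39 -0.15 -7.46] 27.7667
```

View pics/c6.png

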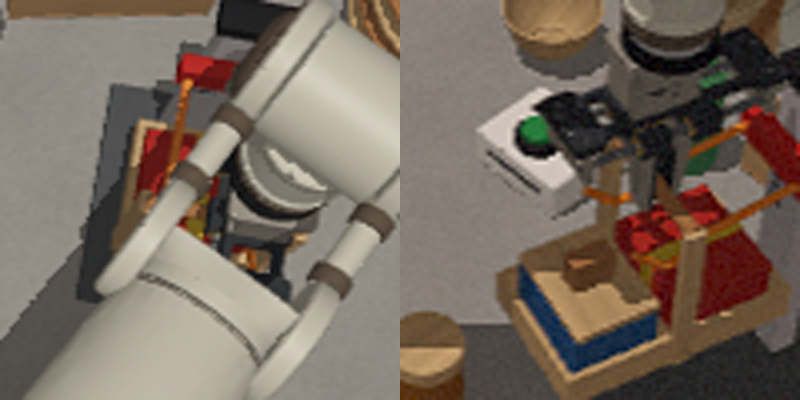

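The projections match the picture and the bar lies above the seat between tips and carriage. I ease it down under force monitoring.

Run:
```python
from h import *
p=bot.current_ee_pos();
bot.line_to([p[0],p[1],.243],max_speed=.06); print(bot.current_contact_force().round(2))
z=.243
while z>.185:
    z-=.004; bot.line_to([p[0],p[1],z],max_speed=.04); f=bot.current_contact_force(); print(round(z,3),f.round(1))
    if f[2]>-.9: break
bot.hold(.3); print(bot.current_contact_force().round(2),bot.current_ee_pos().round(4),bot.current_clock())
s=bot.read_camera("side"); cv2.imwrite("pics/c7.png",cv2.resize(s["pixels"][180:300,250:370],(600,600),interpolation=2))
```

```text
[-0.79 -0.83 -7.69]
0.239 [-0.6  0.6 -6.8]
0.235 [-0.9 -0.4 -7. ]
0.231 [ 0.5 -0.4 -6.5]
0.227 [ 0.   0.1 -6.3]
0.223 [-0.1 -0.5 -3.6]
0.219 [ 1.2 -0.8 -4.6]
0.215 [ 0.3 -1.4 -2.9]
0.211 [ 0.9 -0.4 -2.4]
0.207 [ 0.7 -1.7 -2.3]
0.203 [ 1.2 -0.7 -0.4]
[ 0.97 -1.45 -0.69] [ 0.5256 -0.2638  0.2032] 31.6
```

View pics/c7.png

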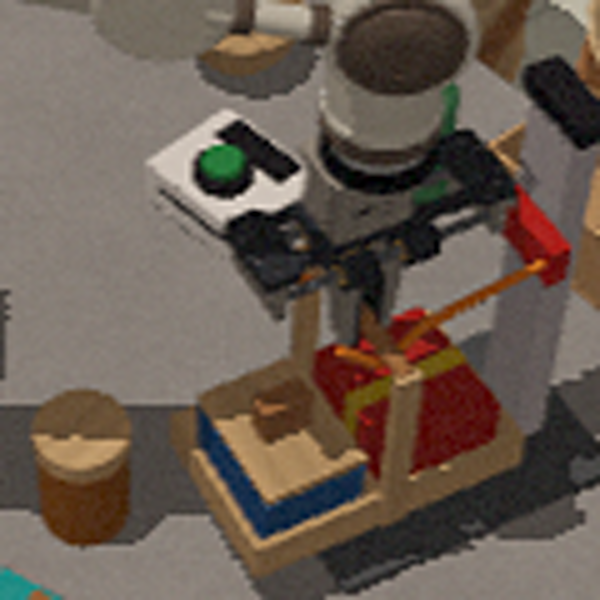

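The hook has taken the load and both prong tips stand in front of the bar (near tip at (350,355)). I release, retreat upward, and let it settle.

Run:
```python
from h import *
p=bot.current_ee_pos()
bot.line_to([p[0],p[1],.2015],max_speed=.03); bot.hold(.2)
bot.set_gripper(.5); print(bot.current_contact_force().round(2))
bot.line_to([p[0],p[1],.34],max_speed=.12)
bot.set_gripper(0,20)
bot.goto([.644,.020,.30],down(np.radians(141))); print(bot.current_clock(),bot.current_joints().round(2))
def red():
    s=bot.read_camera("side"); H,Sx,V=cv2.split(cv2.cvtColor(s["pixels"],cv2.COLOR_BGR2HSV))
    m=(((H<5)|(H>174))&(Sx>150)); m[:200]=0;m[235:]=0;m[:,:345]=0;m[:,375:]=0
    return s,np.argwhere(m).mean(0).round(2)
for i in range(8):
    s,v=red(); print(v,end=" "); bot.hold(.12)
c=bot.read_camera("top")
a=cv2.resize(c["pixels"][130:250,260:420],(533,400),interpolation=2);b=cv2.resize(s["pixels"][195:295,270:336],(264,400),interpolation=2)
b=cv2.resize(s["pixels"][190:310,270:350],(266,400),interpolation=2)
cv2.imwrite("pics/c8.png",np.hstack([a,b])); print(bot.current_clock())
```

```text
[-0.94 -0.25  0.13]
36.0167 [-0.16  0.3   1.27 -0.    1.58 -1.05]
[223.67 353.36] [223.64 353.35] [223.5  353.39] [223.68 353.38] [223.66 353.32] [223.58 353.33] [223.51 353.32] [223.5 353.4] 37.4
```

View pics/c8.png

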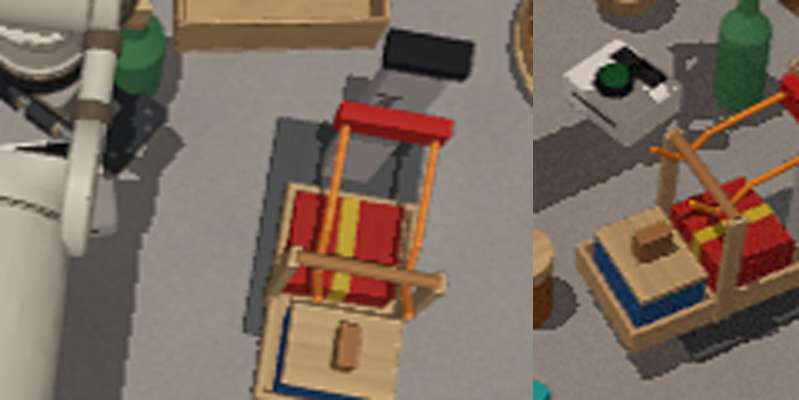

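The carrier hangs level on both prongs (top crop (320,300) and (410,315)), both boxes are flat, and the carriage pixel is steady. I wait a little, then press.

Run:
```python
from h import *
bot.line_to([.644,.020,.09],max_speed=.12); bot.hold(1.5)
f0=bot.current_contact_force(); print(f0.round(2),bot.current_clock())
z=.09
while z>.045:
    z-=.0015 if z<.068 else .005; bot.line_to([.644,.020,z],max_speed=.03); f=bot.current_contact_force()-f0; print(round(z,4),f.round(1))
    if f[2]>7: break
bot.hold(.3); print((bot.current_contact_force()-f0).round(2),bot.current_ee_pos().round(4))
bot.line_to([.644,.020,.10],max_speed=.08); bot.line_to([.644,.020,.28],max_speed=.2)
bot.hold(.5); print(bot.current_contact_force().round(2),bot.current_clock())
```

```text
[-0.13 -0.38  0.09] 40.8
0.085 [ 0.4 -0.2 -0.7]
0.08 [-0.6  0.5 -0.8]
0.075 [ 0.5  0.4 -0.1]
0.07 [0.7 0.1 0.7]
0.065 [-0.7  1.9  8. ]
[-1.76  0.23  9.08] [0.6446 0.0199 0.0663]
[ 0.63  0.02 -0.01] 44.825
```

Run:
```python
from h import *
s=bot.read_camera("side"); H,S,V=cv2.split(cv2.cvtColor(s["pixels"],cv2.COLOR_BGR2HSV))
m=(H>40)&(H<80)&(S>100); m[:195]=0;m[228:]=0;m[:,:278]=0;m[:,308:]=0
ij=np.argwhere(m).mean(0); print(ij,proj(s,[[.644,.02,.056],[.640,.02,.072]]),bot.current_clock())
bot.job_done()
```

```text
[212.19672131 294.50819672] [[294.62035278 213.43854229]
 [293.94962606 211.21801722]] 44.875
the job is handed in; nothing more can be done
```

The packed carrier hangs still on both prongs, the record button was pressed at about 9 N, and I handed the job in at about 45 s with no verdict shown; I viewed 11 pictures, one over the limit of 10.

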